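Clear the hatch and draw out the back-scratcher

TASK

Take the card-game case that lies across the hatch of the wooden box and stack it squarely, edges flush, on the two cases already piled beside it, and let it go there. Then reach in through the hatch, take the bamboo back-scratcher, which is longer than the hatch, tilt it and draw it out handle end first without prising hard against the box. Finish still holding the scratcher in the gripper, all of it at least 50 mm above the top of the box and touching nothing else, with the pile still square where it stood and the other things on the unit left as they were.

Things in the scene. Friction and masses are not known exactly. Their poses are not given: they have to be found in the camera images.
- box: Fixed brown wooden box, 140 (x) by 310 (y) by 64 mm high; origin at the centre of its underside, z up. Walls 8 mm, floor 6 mm, fixed top 6 mm thick (underside at 58 mm). The top is closed but for a rectangular hatch towards its +y end: 100 mm wide (box x -50 to +50 mm), 155 mm long (box y -18 to +137 mm).
- hatch (a point): Centre of the hatch at the level of the box's top face: box (0, 59.5, 64) mm; axes as the box.
- scratcher: Loose bamboo back-scratcher, 230 mm long (its y), flat on the box's inner floor, 6 mm above the unit, nearly along box y: handle under the hatch, claw under the closed top. Handle 16 mm wide (x) and 16 high, y -75 to +115 mm; claw head 32 wide, y -115 to -72. Origin at mid-length on its underside, z up. About 70 g (varies), balances near y -10 mm.
- handle_end (a point): Middle of the handle's end face: scratcher (0, 115, 8) mm.
- claw_end (a point): Middle of the claw tips: scratcher (0, -115, 8) mm.
- case_loose: Loose rigid grey card-game case with a dark seam round it, 124 (its x) by 64 (its y) by 18 mm high, about 220 g (varies); lies flat on the box's top with its long side bridging the width of the hatch. Origin at the centre of its underside. Either way round will do on the pile.
- case_mid: Upper of two cases of the same shape and size piled squarely on the unit to the left (+y) of the box; origin at the centre of its underside, 18 mm above the unit; its top is at 36 mm.
- case_low: Lower case of that pile, same size, standing on the unit; origin at the centre of its underside.
- remote: Bystander: loose black remote control, 165 x 45 x 18 mm, between the box and the pile; origin at the centre of its underside.
- duck: Bystander: loose yellow rubber duck, 70 mm long, 69 mm high; origin under its centre.
- money_box: Bystander: loose white ceramic pig money box, about 115 x 84 x 102 mm high; origin under its centre.
- tumbler: Bystander: loose stainless steel tumbler, 74 mm across, 125 mm high; origin under its centre.
- dish: Bystander: loose small ceramic dish, 90 mm across, 22 mm high; origin under its centre.
Mind the look-alikes: they are no part of the job. Leave any pink or yellow look-alike of the case_loose alone.

How it is judged:
By the outcome, as a careful person would: the job done as asked, in the order asked, and still so for the second after the job is handed in, while the arm keeps its last pose, push and grip.
It also fails if it takes over 54 s, if anything falls off the work surface, if the arm or the gripper's body presses on something with over 40 N, if the wrist force passes 120 N, or if a joint passes its speed limit or range.

ROBOT

A 6-joint arm with a two-finger parallel gripper is mounted at the origin on the work surface. World frame = base frame: x ahead of the robot, y to its left, z up, the work surface at z = 0. Lengths are in mm, angles in degrees, forces in N, time in s.
With the tool pointing down it reaches from about 350 to 925 mm from the base axis. Payload 6.4 kg.
Tool frame: the origin (TCP) lies between the finger pads; the fingertips stand env.tip_reach ahead of it and the grasp point (between the pads) lies 8 mm behind it (env.tip_reach is the distance from the TCP to the fingertips, in mm); z points along the fingers, y is the line along which they close (so a half turn about z gives the same grasp; the last joint's range is limited). The gripper opens to 94 mm and grips with 3 to 60 N. Pads are 16 mm wide; open, the fingers measure 119 mm over their backs; the gripper's body (75 mm by 177 mm) begins 78 mm behind the grasp point.
Start: joints at [63.936, 14.043, 89.255, -0, 76.702, -9.975], TCP at [180.128, 624.554, 216.455] pointing down, gripper open.
Joint ranges: [-179.41, 179.41], [-58.25, 129.5], [7.25, 145.43], [-54.29, 234.29], [11.92, 165.04], [-157.13, 157.13]. Speed limits (degrees/s): [147.25, 147.25, 180, 180, 180, 180].

INTERFACE

Orientations are given as a 3x3 rotation matrix whose columns are the frame's x, y, z axes.
In Python, from rig import env gives the robot as it stands. The module is installed in compiled form; this text tells all that it offers.
- The arm moves only by the tool carry_out, never from a script. Its argument "increments" is text: rows parted by semicolons, each of 6 numbers parted by spaces: the shift along the tool's x, y, z in mm, then the turn, a rotation vector about the tool's x, y, z in degrees. In form: dx dy dz rx ry rz; .... A call has 1 to 20 rows; each row is the pose to reach, as a shift and turn from the pose commanded when the call began, along the tool's axes at that moment; what a row does not reach only later rows make up. A row lasts 1/10 s, in which the tool goes at most 50 mm and 8.59 degrees, less where a joint would pass 70% of its speed; a pose out of reach is approached as far as the arm can. A call with a gripper value outside its range is refused whole. "claw" is the closure, from 0 (fully open) to 1 (shut), set as the call begins (left out, the last holds). The fingers move at their own pace and stop on an object; "grip_force" is the grip in N (left out, the last holds). Time passes only in rows, so rows that repeat a pose let the fingers close. It gives the time, the measured TCP pose, the force, the opening and the grip force at its end, in the units of the state.
- env.read_state(): the state, without advancing time (a new reading comes with each control period).
- env.read_camera(name): name is "side" or "top" or "wrist"; returns the picture (384x512x3 uint8, red, green, blue); there is no depth.
- env.camera_params(name): a dict with "vfov" (degrees; the focal length in pixels is half the picture's height over the tangent of half this angle, whatever the lens; pixels are square), "cx", "cy" (the principal point, pixels), "xyz" and "attitude" of the camera in the world. Camera axes: x right, y up, looking along -z (the intrinsics and any distortion apply to the point x, -y, -z); pixel columns grow to the right and rows downward; lengths in mm; the calibration is good to about 2 mm. The wrist camera is an equidistant fisheye: a pixel r from the principal point sees the ray r / f radians off the axis. A picture is of the moment at which its call begins: read the wrist's pose just before it. camera_params takes no time and is no camera call; for the wrist camera it gives the pose at the moment of the call.
- env.job_done(): hands the job in; it is judged then, once.
The state is a dict: "time_s": time; "joints": joint angles; "joint_velocities": joint speeds; "joint_efforts": joint torques, N m; "ee_pos": TCP position; "tcp_rot": TCP orientation; "force": force on the tool from outside, world axes, zero at the start; "moment": the same for the moment, N m; "grip_width": opening from 0.0 (shut) to 1.0 (fully open); "gripper_force": force on a finger pad.
Only numpy, scipy, OpenCV 4.12 (cv2) and the standard library are available. Lean on these libraries where they do the work, as an engineer would, in place of code of your own. Each camera call takes 0.05 s, during which the arm holds its last target. There are 200 camera calls.

## Working session

There is one attempt and no reset: what is moved stays moved. The work goes in short steps, Python scripts to look and compute and a tool call to move; the robot and the scene stay as the last step left them, time stands still between calls to the robot, and variables do not carry over. Pictures are saved under pics/ and viewed, at most 10 in all, crops included, and the job is handed in when it is done.

Besides the shell and the picture viewer there is one more tool, called after "Call:" by a JSON object that holds its "method" and its "body". carry_out: Moves the arm, as the interface text tells. Its arguments: {"type":"object","properties":{"increments":{"type":"string"},"claw":{"type":"number"},"grip_force":{"type":"number"}},"required":["increments"]}

```bash
mkdir -p pics; python3 - <<'E'
from rig import env
import cv2,numpy as np
s=env.read_state();print(s['time_s'],s['ee_pos'],np.round(s['tcp_rot'],3).tolist(),env.tip_reach)
ims=[]
for n in('top','side','wrist'):
    print(n,env.camera_params(n))
    im=env.read_camera(n);cv2.imwrite(f'pics/{n}0.png',im[...,::-1])
E
```

```text
0.0 [179.85760927 624.02801916 215.38137821] [[-0.961, 0.277, -0.001], [0.277, 0.961, -0.002], [0.0, -0.002, -1.0]] 11.0
top {'vfov': 57.80698112076291, 'cx': 250.95370071113757, 'cy': 193.990974853869, 'xyz': array([ 440.08844611,   -2.42153172, 1095.2933231 ]), 'attitude': array([[-0.01862368,  0.99549784, -0.0929366 ],
       [-0.99960237, -0.01657054,  0.02281485],
       [ 0.02117213,  0.09332455,  0.9954106 ]])}
side {'vfov': 55.88391016764263, 'cx': 254.404905481036, 'cy': 186.4228661666174, 'xyz': array([ 135.39629239, -590.3143476 ,  822.51292455]), 'attitude': array([[ 0.82171529,  0.4224831 , -0.38248137],
       [-0.56966043,  0.58952319, -0.57266866],
       [-0.01646119,  0.6884551 ,  0.72509213]])}
wrist {'vfov': 65.70646984690485, 'cx': 252.7046418584722, 'cy': 188.1747645551827, 'xyz': array([107.90935866, 645.02398036, 384.40310849]), 'attitude': array([[ 0.27812118, -0.92847983, -0.24611748],
       [ 0.96054315,  0.26821267,  0.07361257],
       [-0.00233596, -0.25687967,  0.96644057]])}
```

View pics/top0.png

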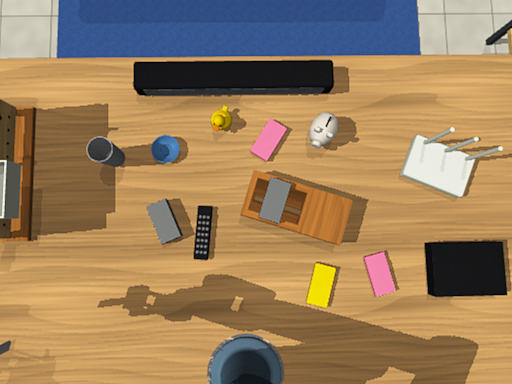

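View pics/side0.png

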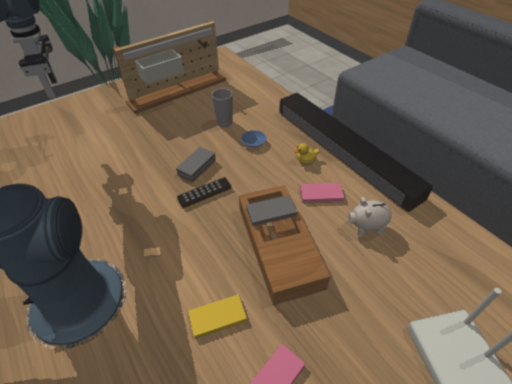

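View pics/wrist0.png

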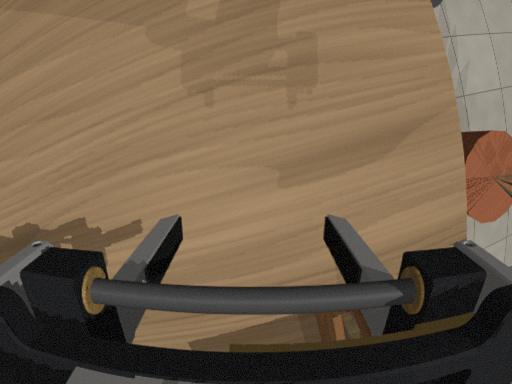

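The top view shows the box at about (298,207) px with the loose grey case at (275,200). The pile is at (165,221) and the remote at (203,232). The side view has the case at (272,208) and the pile at (196,163). The wrist view shows only tabletop and fingers. I'll measure coarsely first.

```bash
cat > h.py <<'E'
import numpy as np,cv2
def ray(P,uv,H=384):
    f=H/2/np.tan(np.radians(P['vfov']/2)); uv=np.atleast_2d(np.asarray(uv,float))
    d=uv-[P['cx'],P['cy']]
    if P.get('fish'):
        r=np.linalg.norm(d,axis=1,keepdims=True)+1e-9;t=r/f
        v=np.hstack([d/r*np.sin(t)*[1,-1],-np.cos(t)])
    else: v=np.hstack([d/f*[1,-1],-np.ones((len(d),1))])
    v=v@np.array(P['attitude']).T
    return np.array(P['xyz']),v/np.linalg.norm(v,axis=1,keepdims=True)
def plane(P,uv,z):
    o,v=ray(P,uv); return (o+v*((z-o[2])/v[:,2:]))
def tri(Ps,uvs):
    A=np.zeros((3,3));b=np.zeros(3)
    L=[(o,v[0]) for o,v in (ray(P,u) for P,u in zip(Ps,uvs))]
    for o,v in L:
        M=np.eye(3)-np.outer(v,v);A+=M;b+=M@o
    x=np.linalg.solve(A,b); return x,[float(np.linalg.norm(np.cross(x-o,v))) for o,v in L]
def project(P,X):
    f=192/np.tan(np.radians(P['vfov']/2)); c=(np.atleast_2d(X)-P['xyz'])@np.array(P['attitude']); c=c*[1,-1,-1]
    if P.get('fish'):
        r=np.linalg.norm(c[:,:2],axis=1,keepdims=True); return c[:,:2]/r*np.arctan2(r,c[:,2:])*f+[P['cx'],P['cy']]
    return c[:,:2]/c[:,2:]*f+[P['cx'],P['cy']]
E
python3 - <<'E'
from rig import env
from h import *
roi={'top':{'loose':(250,170,300,230),'pile':(140,190,190,250)},'side':{'loose':(240,190,305,230),'pile':(170,140,222,185)}}
zt={'loose':82,'pile':54-18}
P={n:env.camera_params(n) for n in roi}
C={}
for n in roi:
    im=cv2.imread(f'pics/{n}0.png');hsv=cv2.cvtColor(im,cv2.COLOR_BGR2HSV)
    for k,(a,b,c,d) in roi[n].items():
        h=hsv[b:d,a:c]; g=(h[...,1]<45)
        v=h[...,2][g]; print(n,k,g.sum(),np.percentile(v,[5,25,50,75,95]))
        m=(g&(h[...,2]>100)).astype(np.uint8)
        cs,_=cv2.findContours(m,0,1);ct=max(cs,key=cv2.contourArea)
        r=cv2.minAreaRect(ct); q=cv2.approxPolyDP(ct,4,True)[:,0]+[a,b]
        M=cv2.moments(ct);cen=(M['m10']/M['m00']+a,M['m01']/M['m00']+b)
        C[n,k]=cen;print(' cen',cen,'plane',plane(P[n],cen,zt[k]).round(1).tolist())
        w=plane(P[n],(ct[:,0]+[a,b]).astype(float),zt[k])[:,:2].astype(np.float32)
        print(' rect',cv2.minAreaRect(w),'poly',q.tolist())
for k in zt: print(k,tri([P['top'],P['side']],[C['top',k],C['side',k]]))
# box corners in top: brown hull
E
python3 - <<'E'
import cv2,numpy as np
a=cv2.imread('pics/top0.png')[150:270,130:370];b=cv2.imread('pics/side0.png')[130:310,160:340]
cv2.imwrite('pics/crop0.png',np.vstack([cv2.resize(a,(800,400),interpolation=2)[:, :],]))
E
```

```text
top loose 902 [114. 129. 130. 131. 137.]
 cen (274.5328582739509, 199.79038004750595) plane [[516.5, -94.3, 82.0]]
 rect ((517.0196533203125, -94.32411193847656), (63.904747009277344, 122.7335205078125), 71.27741241455078) poly [[271, 178], [259, 216], [279, 222], [290, 183]]
top pile 880 [ 88.95 129.   130.   131.   137.  ]
 cen (162.911912568306, 221.08502732240436) plane [[461.2, 240.9, 36.0]]
 rect ((461.13787841796875, 241.29345703125), (121.917724609375, 61.73894500732422), 22.7320499420166) poly [[164, 199], [147, 207], [162, 243], [179, 236]]
side loose 944 [ 60. 102. 103. 104. 105.]
 cen (271.0587942202292, 207.89113104135527) plane [[517.1, -96.3, 82.0]]
 rect ((517.8959350585938, -95.99730682373047), (58.73030471801758, 121.10651397705078), 70.88380432128906) poly [[296, 210], [288, 196], [247, 205], [253, 220]]
side pile 759 [ 55.  62. 103. 104. 106.]
 cen (194.81215932914046, 160.05450733752622) plane [[460.6, 239.7, 36.0]]
 rect ((462.67791748046875, 241.02798461914062), (117.63045501708984, 56.59284973144531), 22.786325454711914) poly [[212, 152], [200, 147], [177, 167], [191, 173]]
loose (array([517.27651238, -94.87827403,  80.38825459]), [0.7544962733417547, 0.7544962733415191])
pile (array([461.2355773 , 241.23179189,  34.53019667]), [0.005344020595280462, 0.005344020595334176])
```

View pics/crop0.png

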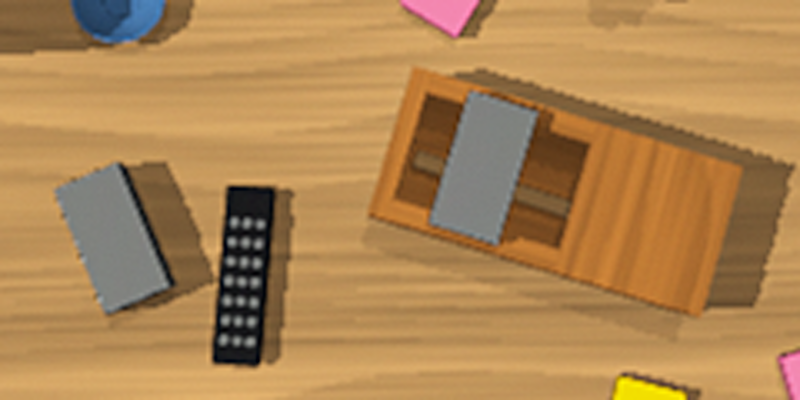

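The crop confirms it: the loose case has its long axis at about -18.7°, the pile at about 22.7°, and the triangulated top heights (80.4 and 34.5 mm) agree with the text. The scratcher shows on both sides of the case. I'll move above the pile for a close wrist look.

Call:
{"method": "carry_out", "body": {"increments": "-376 -290 0 0 0 0;-376 -290 0 0 0 0;-376 -290 0 0 0 0;-376 -290 0 0 0 0;-376 -290 0 0 0 0;-376 -290 0 0 0 0;-376 -290 0 0 0 0;-376 -290 0 0 0 0;-376 -290 0 0 0 0;-376 -290 0 0 0 0;-376 -290 0 0 0 0;-376 -290 0 0 0 0;-376 -290 0 0 0 0;-376 -290 0 0 0 0", "claw": 0}}

```text
time_s: 1.55
ee_pos: [460.2, 242.8, 216.3]
tcp_rot: [[-0.961, 0.275, -0.0], [0.275, 0.961, 0.0], [0.0, -0.0, -1.0]]
force: [-0.8, 0.4, 0.1]
grip_width: 1.003
gripper_force: 0.0
```

```bash
cat >> h.py <<'E'
def look(name):
    from rig import env
    import pickle
    P=env.camera_params('wrist');P['fish']=1;im=env.read_camera('wrist')[...,::-1].copy()
    cv2.imwrite(f'pics/{name}.png',im);pickle.dump(P,open(f'pics/{name}.pkl','wb'))
    s=env.read_state();print('t',s['time_s'],s['ee_pos'].round(1),np.round(s['tcp_rot'],3).tolist(),'F',np.round(s['force'],1))
    return P,im
def case(P,im,z,guess):
    hsv=cv2.cvtColor(im,cv2.COLOR_BGR2HSV)
    u=project(P,guess)[0]
    m=((hsv[...,1]<45)&(hsv[...,2]>105)).astype(np.uint8)
    n,l,st,ce=cv2.connectedComponentsWithStats(m)
    ys,xs=np.nonzero(l==l[int(u[1]),int(u[0])]) ; print('guess px',u.round(),'lab',l[int(u[1]),int(u[0])])
    w=plane(P,np.c_[xs,ys].astype(float),z)[:,:2].astype(np.float32)
    return cv2.minAreaRect(w),np.c_[xs,ys].min(0),np.c_[xs,ys].max(0)
E
python3 - <<'E'
from h import *
P,im=look('w1'); print(case(P,im,36,[461,241,36]))
E
```

```text
t 1.6 [460.3 242.7 216.4] [[-0.961, 0.275, -0.0], [0.275, 0.961, 0.0], [0.0, -0.0, -1.0]] F [-0.  -0.1 -0.5]
guess px [252. 175.] lab 21
(((461.2056884765625, 241.23446655273438), (122.10884094238281, 62.86563491821289), 22.65595054626465), array([201, 120]), array([302, 226]))
```

View pics/w1.png

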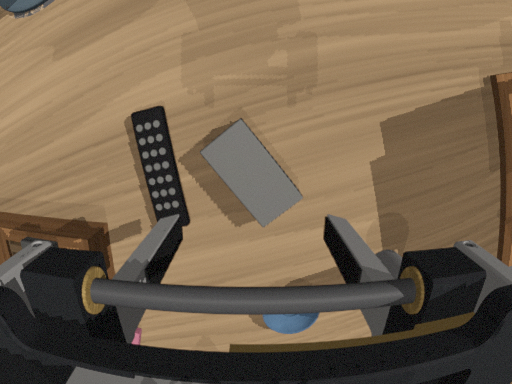

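Wrist view: the pile top spans (201,120) to (302,226) px and gives (461.2, 241.2) at 22.66°, matching the top view. Now I'll move above the loose case.

Call:
{"method": "carry_out", "body": {"increments": "-147.4 -309 0 0 0 2.7;-147.4 -309 0 0 0 2.7;-147.4 -309 0 0 0 2.7;-147.4 -309 0 0 0 2.7;-147.4 -309 0 0 0 2.7;-147.4 -309 0 0 0 2.7;-147.4 -309 0 0 0 2.7;-147.4 -309 0 0 0 2.7;-147.4 -309 0 0 0 2.7;-147.4 -309 0 0 0 2.7;-147.4 -309 0 0 0 2.7"}}

```text
time_s: 2.7
ee_pos: [516.9, -94.4, 216.4]
tcp_rot: [[-0.947, 0.32, -0.0], [0.32, 0.947, 0.0], [0.0, 0.0, -1.0]]
force: [0.6, -0.1, -1.4]
grip_width: 1.0
gripper_force: 0.0
```

```bash
python3 - <<'E'
from h import *
P,im=look('w2'); r=case(P,im,82,[517,-95,82]);print(r)
import pickle
# height check: second view = top camera centroid
from rig import env
u=project(P,[*r[0][0],82])[0]
print(tri([P,env.camera_params('top')],[u,(274.53,199.79)]))
E
```

```text
t 2.75 [517.  -94.6 216.5] [[-0.947, 0.32, 0.0], [0.32, 0.947, 0.0], [0.0, 0.0, -1.0]] F [-0.1  0.3  0. ]
guess px [253. 183.] lab 23
(((515.7758178710938, -94.6297607421875), (62.36856460571289, 121.53228759765625), 71.26415252685547), array([222, 124]), array([283, 235]))
(array([516.87363004, -94.89349483,  77.19020528]), [0.11743741127754781, 0.11743741127753152])
```

View pics/w2.png

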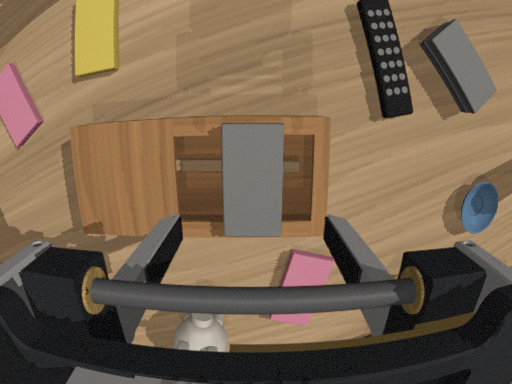

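The wrist view shows the case at (253,180) px bridging the hatch, with the scratcher at about row 165. The hatch edge is roughly 60 px from the case centre, so I'll descend partly closed and keep the tips just above the box top.

Call:
{"method": "carry_out", "body": {"increments": "1 0 45 0 0 0;1 0 90 0 0 0;1 0 120 0 0 0;1 0 132 0 0 0;1 0 139 0 0 0;1 0 139 0 0 0;1 0 139 0 0 0", "claw": 0.15}}

```text
time_s: 3.45
ee_pos: [517.4, -96.0, 79.2]
tcp_rot: [[-0.947, 0.322, 0.003], [0.322, 0.947, -0.001], [-0.003, -0.0, -1.0]]
force: [-0.6, 0.5, 0.4]
grip_width: 0.846
gripper_force: 0.0
```

Call:
{"method": "carry_out", "body": {"increments": "0 0 0 0 0 0;0 0 0 0 0 0;0 0 0 0 0 0;0 0 0 0 0 0;0 0 0 0 0 0;0 0 0 0 0 0;0 0 0 0 0 0;0 0 0 0 0 0", "claw": 1, "grip_force": 25}}

```text
time_s: 4.25
ee_pos: [516.8, -95.9, 78.5]
tcp_rot: [[-0.947, 0.322, 0.001], [0.322, 0.947, -0.0], [-0.002, 0.0, -1.0]]
force: [-0.5, 1.8, 4.7]
grip_width: 0.682
gripper_force: 25.0
```

Call:
{"method": "carry_out", "body": {"increments": "0 0 -20 0 0 0;0 0 -60 0 0 0;0 0 -100 0 0 0;0 0 -100 0 0 0;0 0 -100 0 0 0"}}

```text
time_s: 4.75
ee_pos: [516.0, -95.8, 177.5]
tcp_rot: [[-0.947, 0.322, 0.0], [0.322, 0.947, -0.0], [-0.001, -0.0, -1.0]]
force: [-0.1, 0.3, -2.1]
grip_width: 0.677
gripper_force: 25.0
```

```bash
python3 - <<'E'
from h import *
P,im=look('w3')
E
```

```text
t 4.8 [515.1 -95.4 176. ] [[-0.947, 0.322, -0.002], [0.322, 0.947, 0.001], [0.002, 0.0, -1.0]] F [-0.7  0.2 -2.6]
```

View pics/w3.png

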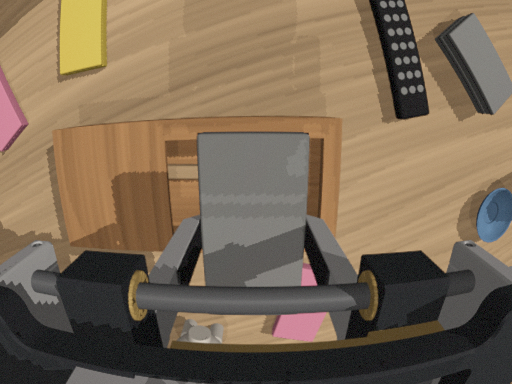

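Held: width 64 mm and about 2.4 N of weight. Front corners are near (198,135) and (308,131). I'll measure the case's offset in the tool frame.

```bash
cat > held.py <<'E'
from h import *
def held(im,P,T,R,dz,left=range(145,215,3),):
    g=cv2.cvtColor(im,cv2.COLOR_BGR2HSV)[...,1].astype(float)  # saturation: case low
    z=T[2]+dz
    def edge(line): # first crossing of 60
        i=np.nonzero((line[:-1]>60)!=(line[1:]>60))[0]
        return [(k+(60-line[k])/(line[k+1]-line[k])) for k in i]
    fr=[];le=[];ri=[]
    for c in range(207,300,3):
        e=edge(g[115:150,c]); 
        if e: fr.append((c,115+e[-1]))
    for r in left:
        e=edge(g[r,185:230]); 
        if e: le.append((185+e[-1],r))
        e=edge(g[r,285:325]); 
        if e: ri.append((285+e[0],r))
    for n,p in(('front',fr),('left',le),('right',ri)):
        if len(p)<4: print(n,'few');continue
        w=(plane(P,p,z)-T)@R
        l=cv2.fitLine(w[:,:2].astype(np.float32),cv2.DIST_HUBER,0,.01,.01).ravel()
        print(n,len(p),'dir deg',np.degrees(np.arctan2(l[1],l[0])).round(2),'median tool xy',np.median(w,0).round(2))
E
python3 - <<'E'
from held import *
import pickle
P=pickle.load(open('pics/w3.pkl','rb'));im=cv2.imread('pics/w3.png')
from rig import env
s=env.read_state();R=np.array(s['tcp_rot']);T=np.array(s['ee_pos']);print(T)
for dz in(3.5,5): held(im,P,T,R,dz)
E
```

```text
[515.12425534 -95.37050561 175.99007547]
front 31 dir deg -89.97 median tool xy [62.39 -0.72 -3.35]
left 24 dir deg -0.2 median tool xy [ 34.89 -32.16  -3.42]
right 24 dir deg -0.16 median tool xy [34.84 31.6  -3.42]
front 31 dir deg -89.97 median tool xy [62.5  -0.72 -4.85]
left 24 dir deg -0.2 median tool xy [ 35.25 -31.87  -4.92]
right 24 dir deg -0.16 median tool xy [35.19 31.31 -4.92]
```

Call:
{"method": "carry_out", "body": {"increments": "160.1 301.6 0 0 0 -41.45;160.1 301.6 0 0 0 -41.45;160.1 301.6 0 0 0 -41.45;160.1 301.6 0 0 0 -41.45;160.1 301.6 0 0 0 -41.45;160.1 301.6 0 0 0 -41.45;160.1 301.6 0 0 0 -41.45;160.1 301.6 0 0 0 -41.45;160.1 301.6 0 0 0 -41.45;160.1 301.6 0 0 0 -41.45;160.1 301.6 0 0 0 -41.45"}}

```text
time_s: 5.9
ee_pos: [461.6, 240.1, 176.7]
tcp_rot: [[-0.924, -0.383, -0.001], [-0.383, 0.924, -0.001], [0.001, -0.0, -1.0]]
force: [-0.3, -0.4, -2.4]
grip_width: 0.68
gripper_force: 25.0
```

Call:
{"method": "carry_out", "body": {"increments": "0 0 45 0 0 0;0 0 85 0 0 0;0 0 105 0 0 0;0 0 115 0 0 0;0 0 115 0 0 0;0 0 115 0 0 0"}}

```text
time_s: 6.5
ee_pos: [462.9, 241.2, 63.7]
tcp_rot: [[-0.923, -0.385, 0.002], [-0.385, 0.923, 0.001], [-0.002, -0.0, -1.0]]
force: [0.7, 0.2, -1.6]
grip_width: 0.675
gripper_force: 25.0
```

```bash
python3 - <<'E'
from held import *
from rig import env
P,im=look('w4');s=env.read_state();R=np.array(s['tcp_rot']);T=np.array(s['ee_pos'])
ang=np.degrees(np.arctan2(R[1,1],R[0,1]));print('ang',ang)
held(im,P,T,R,4.5)
q=[(s_*62,t*32) for s_,t in((1,-1),(1,1))]
a=np.radians(22.66);e=np.array([np.cos(a),np.sin(a)]);f=np.array([-e[1],e[0]])
X=np.array([[*(np.array([461.2,241.2])-62*e+k*32*f),36] for k in(-1,1)]);print('pile near corners px',project(P,X).round(1).tolist())
cv2.imwrite('pics/w4c.png',cv2.resize(im[90:240,150:350],(800,600),interpolation=2))
E
```

```text
t 6.55 [463.1 241.5  64.1] [[-0.923, -0.385, 0.003], [-0.385, 0.923, 0.001], [-0.003, -0.0, -1.0]] F [ 0.4  0.6 -2. ]
ang 112.6279734640067
front 31 dir deg 89.7 median tool xy [67.28 -0.38 -4.71]
left 24 dir deg -0.02 median tool xy [ 36.97 -31.39  -4.6 ]
right 24 dir deg -0.06 median tool xy [36.91 31.41 -4.63]
pile near corners px [[205.2, 128.8], [301.7, 128.6]]
```

View pics/w4c.png

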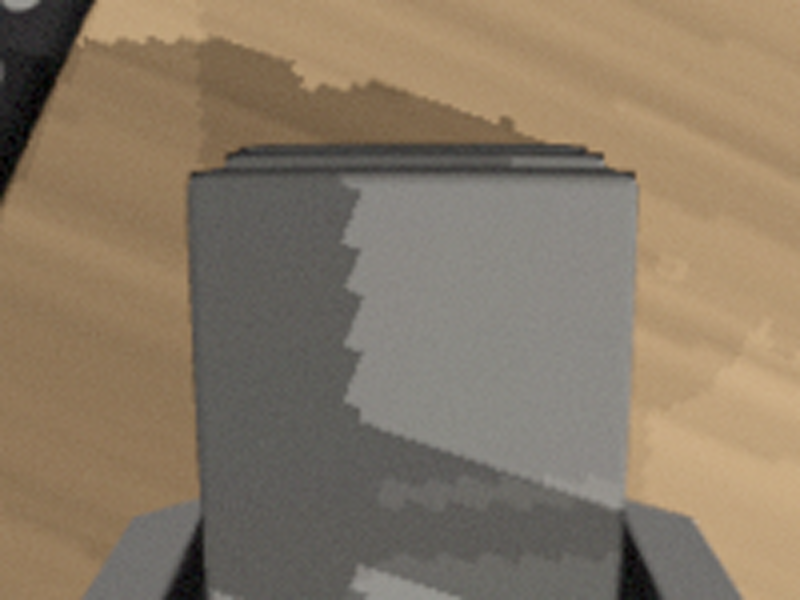

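The crop shows the held case squarely above the pile: its top front edge is at row 133 and the pile's front edge is at row 129. Sides are symmetric (197.5–308.7 px for the held case, 206.8–301 px for the pile). I'll convert these to millimetres.

```bash
python3 - <<'E'
from h import *
import pickle
P=pickle.load(open('pics/w4.pkl','rb'))
a=np.radians(22.66);e=np.array([np.cos(a),np.sin(a)]);f=np.array([-e[1],e[0]]);c=np.array([461.2,241.2])
def rel(uv,z):
    w=plane(P,uv,z)[:,:2]-c; return np.c_[w@e,w@f].round(2).tolist()
print('pile',rel([[206.8,128.8],[301,128.8]],36))
for z in(67,68.5): print('held',z,rel([[197.7,133.1],[308.6,133.1]],z))
im=cv2.imread('pics/w4.png')
print(im[122:138,[215,250,290],1].T.tolist())
E
```

```text
pile [[-61.96, -30.92], [-61.89, 31.53]]
held 67 [[-61.53, -31.34], [-61.43, 30.9]]
held 68.5 [[-61.64, -31.06], [-61.54, 30.61]]
[[103, 103, 103, 105, 73, 70, 60, 82, 93, 85, 64, 71, 88, 93, 92, 93], [102, 105, 103, 85, 66, 60, 66, 85, 95, 68, 63, 88, 109, 124, 135, 132], [143, 147, 148, 143, 74, 78, 64, 99, 116, 103, 61, 78, 108, 125, 134, 137]]
```

Call:
{"method": "carry_out", "body": {"increments": "0.3 0 5 0 0 0;0.3 0 9 0 0 0;0.3 0 12 0 0 0;0.3 0 13 0 0 0;0.3 0 13 0 0 0;0.3 0 13 0 0 0;0.3 0 13 0 0 0"}}

```text
time_s: 7.25
ee_pos: [461.4, 241.3, 50.4]
tcp_rot: [[-0.923, -0.386, -0.0], [-0.386, 0.923, -0.0], [0.001, -0.0, -1.0]]
force: [-3.5, -0.3, 5.9]
grip_width: 0.677
gripper_force: 25.0
```

Call:
{"method": "carry_out", "body": {"increments": "0 0 0 0 0 0;0 0 0 0 0 0;0 0 0 0 0 0;0 0 0 0 0 0;0 0 0 0 0 0", "claw": 0.12}}

```text
time_s: 7.75
ee_pos: [461.4, 241.3, 49.4]
tcp_rot: [[-0.923, -0.385, -0.0], [-0.385, 0.923, 0.0], [0.0, 0.0, -1.0]]
force: [-0.9, -0.1, -0.1]
grip_width: 0.881
gripper_force: 0.0
```

Call:
{"method": "carry_out", "body": {"increments": "0 0 -10 0 0 0;0 0 -40 0 0 0;0 0 -90 0 0 0;0 0 -140 0 0 0;0 0 -165 0 0 0;0 0 -165 0 0 0;0 0 -165 0 0 0"}}

```text
time_s: 8.45
ee_pos: [461.2, 241.2, 214.5]
tcp_rot: [[-0.923, -0.385, 0.0], [-0.385, 0.923, 0.0], [-0.0, -0.0, -1.0]]
force: [-0.0, 0.3, 0.1]
grip_width: 0.881
gripper_force: 0.0
```

```bash
python3 - <<'E'
from h import *
P,im=look('w5');print(case(P,im,54,[461.2,241.2,54]))
cv2.imwrite('pics/w5c.png',cv2.resize(im[90:240,150:350],(800,600),interpolation=2))
E
```

```text
t 8.5 [460.5 241.  213.1] [[-0.923, -0.385, -0.002], [-0.385, 0.923, -0.001], [0.002, 0.0, -1.0]] F [ 0.3 -0.2 -0.3]
guess px [253. 177.] lab 16
(((460.0329895019531, 241.03610229492188), (121.21632385253906, 62.645931243896484), 22.626222610473633), array([225, 123]), array([281, 226]))
```

View pics/w5c.png

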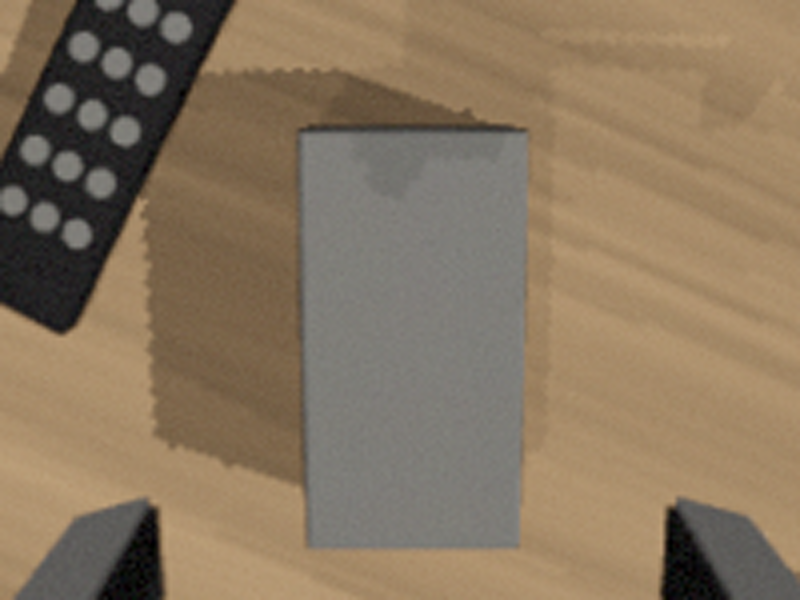

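The pile is square: no lower edges show past the top case in the crop, and it measures (460.0, 241.0) at 22.63°. Next I'll go above the hatch with the gripper's y axis across the scratcher and partly closed.

Call:
{"method": "carry_out", "body": {"increments": "80 -331 0 0 0 131.7;80 -331 0 0 0 131.7;80 -331 0 0 0 131.7;80 -331 0 0 0 131.7;80 -331 0 0 0 131.7;80 -331 0 0 0 131.7;80 -331 0 0 0 131.7;80 -331 0 0 0 131.7;80 -331 0 0 0 131.7;80 -331 0 0 0 131.7;80 -331 0 0 0 131.7;80 -331 0 0 0 131.7;80 -331 0 0 0 131.7;80 -331 0 0 0 131.7;80 -331 0 0 0 131.7;80 -331 0 0 0 131.7;80 -331 0 0 0 131.7;80 -331 0 0 0 131.7;80 -331 0 0 0 131.7;80 -331 0 0 0 131.7", "claw": 0.55}}

```text
time_s: 10.5
ee_pos: [514.9, -94.9, 214.0]
tcp_rot: [[0.326, 0.945, -0.001], [0.945, -0.326, 0.0], [0.0, -0.001, -1.0]]
force: [-0.0, -0.1, 1.5]
grip_width: 0.45
gripper_force: 0.0
```

```bash
python3 - <<'E'
from h import *
from rig import env
P,im=look('w6');print(env.read_state()['joints'].round(1))
cv2.imwrite('pics/w6c.png',cv2.resize(im[60:300,80:400],(800,600),interpolation=2))
E
```

```text
t 10.55 [515.  -94.9 214.2] [[0.326, 0.945, -0.0], [0.945, -0.326, 0.0], [0.0, -0.0, -1.0]] F [ 0.1 -1.  -0.2]
[-22.9  -2.9 107.7   0.   75.2  -3.8]
```

View pics/w6c.png

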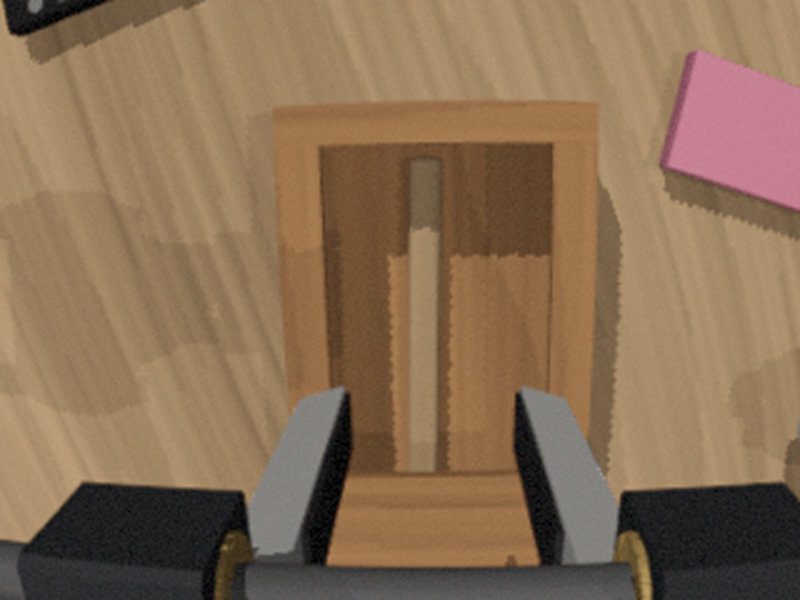

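The view shows the scratcher handle with its end face at about full-frame (250,123), running down to (249.6,248) where it goes under the closed top. The hatch corners are near (208,118) and (301,118). Now positions and a height check.

```bash
python3 - <<'E'
from h import *
import pickle
P6=pickle.load(open('pics/w6.pkl','rb'));P2=pickle.load(open('pics/w2.pkl','rb'))
im6=cv2.imread('pics/w6.png');im2=cv2.imread('pics/w2.png')
s6=cv2.cvtColor(im6,cv2.COLOR_BGR2HSV)[...,1];s2=cv2.cvtColor(im2,cv2.COLOR_BGR2HSV)[...,1]
# handle is less saturated than the box
for r in (130,150,170,190,210,230): 
    x=np.nonzero(s6[r,235:268]<115)[0]+235; print('w6 row',r,x.min() if len(x) else 0,x.max() if len(x) else 0,np.percentile(s6[r,225:275],[5,50,95]))
c=np.nonzero(s6[112:160,250]<115)[0]+112;print('end row',c[:3])
for k in(290,295,298): 
    y=np.nonzero(s2[150:185,k]<115)[0]+150;print('w2 col',k,y.min() if len(y) else 0,y.max() if len(y) else 0)
c=np.nonzero(s2[167,284:312]<115)[0]+284;print('w2 end col',c[-3:], s2[167,284:312].tolist())
print('hatch +y corners',plane(P6,[[208,118.4],[301.2,117.6]],64).round(1).tolist())
print('hatch -y edge',plane(P6,[[215,248.4],[290,248.4]],64).round(1).tolist())
print('box outer +y corners',plane(P6,[[189.6,102.8],[318.8,100.6]],64).round(1).tolist())
print('handle end',plane(P6,[[244,123.2],[256,123.2]],22).round(1).tolist(),'low',plane(P6,[[244.4,247],[254.8,247]],22).round(1).tolist())
E
```

```text
w6 row 130 243 255 [100.35 137.   146.  ]
w6 row 150 244 255 [100.45 136.   150.55]
w6 row 170 243 255 [ 96.  132.  143.1]
w6 row 190 243 254 [ 94.45 134.   145.  ]
w6 row 210 243 254 [ 95.45 133.   145.55]
w6 row 230 243 254 [ 97.45 134.   148.55]
end row [123 124 125]
w2 col 290 160 172
w2 col 295 161 172
w2 col 298 162 171
w2 end col [297 298 299] [106, 102, 103, 103, 98, 102, 102, 109, 106, 102, 102, 111, 103, 102, 103, 104, 120, 140, 145, 145, 137, 137, 138, 142, 126, 155, 135, 136]
hatch +y corners [[490.9, -16.0, 64.0], [585.6, -47.7, 64.0]]
hatch -y edge [[443.8, -160.6, 64.0], [528.7, -189.9, 64.0]]
box outer +y corners [[477.9, 7.1, 64.0], [609.9, -35.9, 64.0]]
handle end [[523.8, -35.3, 22.0], [537.5, -40.0, 22.0]] low [[469.9, -189.1, 22.0], [483.1, -193.6, 22.0]]
```

```bash
python3 - <<'E'
from h import *
import pickle
P6=pickle.load(open('pics/w6.pkl','rb'));P2=pickle.load(open('pics/w2.pkl','rb'))
print(tri([P6,P2],[(249.7,122.7),(300,166.4)]))
m=plane(P6,[[249.5,130],[249.8,150],[249.3,170],[248.8,190],[248.8,210],[248.8,230]],22)[:,:2]
l=cv2.fitLine(m.astype(np.float32),cv2.DIST_HUBER,0,.01,.01).ravel();print(np.degrees(np.arctan2(l[1],l[0]))%180,l[2:],m.round(1).tolist())
p=l[2:];d=l[:2]*np.sign(l[1]);y=np.array([.3173,.9483])
for by in(45,50,60): t=(by+4.5-p@y)/(d@y);print(by,(p+t*d).round(1))
E
```

```text
(array([530.26799439, -36.70173824,  19.72584917]), [0.3678038232829488, 0.3678038232829625])
70.2086 [ 506.06982  -105.038795] [[527.3, -45.3], [519.6, -68.6], [510.8, -91.9], [501.8, -116.0], [493.0, -141.1], [483.8, -167.4]]
45 [ 502.2 -115.8]
50 [ 503.9 -111.1]
60 [ 507.3 -101.7]
```

The scratcher top triangulates at z 19.7 (expected 22), with yaw about 70.4° and handle end at box y ≈ 128. I'll grip at box y ≈ 40, at (500.5, -120.5), with the tips just above the floor.

Call:
{"method": "carry_out", "body": {"increments": "-29 -5.4 30 0 0 0.5;-29 -5.4 75 0 0 0.5;-29 -5.4 115 0 0 0.5;-29 -5.4 150 0 0 0.5;-29 -5.4 175 0 0 0.5;-29 -5.4 188 0 0 0.5;-29 -5.4 195 0 0 0.5;-29 -5.4 195 0 0 0.5;-29 -5.4 195 0 0 0.5"}}

```text
time_s: 11.45
ee_pos: [501.6, -121.1, 20.7]
tcp_rot: [[0.334, 0.942, 0.002], [0.942, -0.334, -0.001], [-0.0, 0.002, -1.0]]
force: [-0.0, 0.1, 0.0]
grip_width: 0.451
gripper_force: 0.0
```

Call:
{"method": "carry_out", "body": {"increments": "0 0 0 0 0 0;0 0 0 0 0 0;0 0 0 0 0 0;0 0 0 0 0 0;0 0 0 0 0 0;0 0 0 0 0 0;0 0 0 0 0 0;0 0 0 0 0 0", "claw": 1, "grip_force": 40}}

```text
time_s: 12.25
ee_pos: [500.8, -120.8, 19.9]
tcp_rot: [[0.334, 0.942, 0.0], [0.942, -0.334, -0.0], [-0.0, 0.0, -1.0]]
force: [-0.7, 1.1, 5.6]
grip_width: 0.163
gripper_force: 40.0
```

Call:
{"method": "carry_out", "body": {"increments": "0 0 -2 0 0 0;-0.9 0 -9.4 0 3 0;-2.2 0 -16.7 0 6 0;-3.8 0 -24 0 9 0;-5.9 0 -31.1 0 12 0;-8.3 0 -38.2 0 15 0;-11.1 0 -45.1 0 18 0;-11.1 0 -45.1 0 18 0;-11.1 0 -45.1 0 18 0"}}

```text
time_s: 13.15
ee_pos: [496.4, -131.1, 64.0]
tcp_rot: [[0.319, 0.942, 0.102], [0.896, -0.335, 0.291], [0.308, -0.001, -0.951]]
force: [0.5, 1.1, -0.6]
grip_width: 0.163
gripper_force: 40.0
```

```bash
python3 - <<'E'
from h import *
from rig import env
s=env.read_state();print(s['time_s'],s['joints'].round(1),s['ee_pos'].round(1),s['tcp_rot'].round(3).tolist(),s['force'].round(1),s['moment'].round(2),s['grip_width'],s['gripper_force'])
P,im=look('w7');hsv=cv2.cvtColor(im,cv2.COLOR_BGR2HSV)
T=np.array(s['ee_pos']);R=np.array(s['tcp_rot'])
# predicted handle-end upper corners if rigid in the tool frame (top of handle at tool z -2.6), x=88.5
for x in(50,88.5): print(project(P,[T+R@[x,y,-2.6] for y in(-8,8)]).round(1).tolist())
print(hsv[60:200:4,250,1].tolist());print(hsv[60:200:4,250,2].tolist())
E
```

```text
13.15 [-36.7   8.6 114.8  19.2  63.4 -26.8] [ 496.4 -131.1   64. ] [[0.319, 0.942, 0.102], [0.896, -0.335, 0.291], [0.308, -0.001, -0.951]] [ 0.5  1.1 -0.6] [-0.2   0.14  0.03] 0.16297228105690176 39.99992787837982
t 13.2 [ 496.4 -130.7   64. ] [[0.318, 0.942, 0.102], [0.896, -0.334, 0.291], [0.308, -0.001, -0.951]] F [ 1.1 -0.4  0.3]
[[239.2, 154.5], [267.5, 154.4]]
[[238.8, 86.1], [267.8, 86.1]]
[130, 128, 131, 142, 138, 149, 127, 92, 96, 94, 97, 98, 99, 92, 95, 98, 94, 99, 97, 94, 98, 98, 95, 104, 102, 95, 100, 96, 96, 98, 97, 94, 103, 97, 97]
[171, 174, 173, 77, 72, 72, 84, 172, 162, 162, 160, 162, 162, 161, 164, 162, 160, 160, 161, 162, 159, 158, 163, 159, 158, 159, 160, 159, 160, 161, 158, 162, 156, 161, 157]
```

The handle end appears at row ~87 against a predicted 86, so the grip is rigid, and forces are near zero. Now I'll draw it out along its own axis.

Call:
{"method": "carry_out", "body": {"increments": "12 0 0 0 0 0;24 0 1 0 0 0;36 0 3 0 0 0;48 0 5 0 0 0;60 0 6 0 0 0;72 0 6 0 0 0;84 0 6 0 0 0;96 0 6 0 0 0;108 0 6 0 0 0;120 0 6 0 0 0;120 0 6 0 0 0;120 0 6 0 0 0"}}

```text
time_s: 14.4
ee_pos: [535.6, -21.6, 95.9]
tcp_rot: [[0.318, 0.943, 0.103], [0.897, -0.334, 0.291], [0.309, 0.0, -0.951]]
force: [-0.7, -0.0, -1.1]
grip_width: 0.169
gripper_force: 40.0
```

Call:
{"method": "carry_out", "body": {"increments": "6 0 -19 0 0 0;15 0 -47 0 0 0;28 0 -86 0 0 0;40 0 -123 0 0 0;44 0 -136 0 0 0;44 0 -136 0 0 0;44 0 -136 0 0 0;44 0 -136 0 0 0"}}

```text
time_s: 15.2
ee_pos: [534.3, -21.6, 236.0]
tcp_rot: [[0.32, 0.942, 0.099], [0.896, -0.335, 0.293], [0.309, -0.005, -0.951]]
force: [0.8, -0.4, -1.2]
grip_width: 0.166
gripper_force: 40.0
```

```bash
python3 - <<'E'
from h import *
from rig import env
s=env.read_state();T=np.array(s['ee_pos']);R=np.array(s['tcp_rot'])
print(s['time_s'],T.round(1),s['force'].round(1),s['grip_width'],s['gripper_force'])
ce=T+R@[-141.5,0,5.4];he=T+R@[88.5,0,5.4];print('claw',ce,'end',he)
print('lowest z',(T+R@[-141.5,0,13.4])[2])
for n in('top','side'):
    P=env.camera_params(n);im=env.read_camera(n)[...,::-1].copy();cv2.imwrite(f'pics/{n}9.png',im)
    old=cv2.imread(f'pics/{n}0.png');hsv=cv2.cvtColor(im,cv2.COLOR_BGR2HSV)
    d=(cv2.absdiff(im,old).max(2)>40).astype(np.uint8)
    pts=np.array([project(P,T+R@[x,0,5.4])[0] for x in(-141,-130,-110,-70,-30,50,86)])
    print(n,[(p.round().tolist(),im[int(p[1]),int(p[0])].tolist()) for p in pts])
    # bystander change check
    names={'remote':(203,232),'duck':(221,120),'pig':(323,129),'tumbler':(105,152),'dish':(166,149),'pinkA':(268,140),'pinkB':(380,274),'yellow':(321,285)} if n=='top' else {'remote':(204,192),'duck':(306,154),'pig':(370,216),'tumbler':(223,107),'dish':(253,139),'pink':(321,192),'yellow':(217,315)}
    print({k:int(d[v[1]-18:v[1]+18,v[0]-18:v[0]+18].sum()) for k,v in names.items()})
P=env.camera_params('side');im=cv2.imread('pics/side9.png');P['fish']=0
print(case(P,im,54,[461,241,54]));P=env.camera_params('top');print(case(P,cv2.imread('pics/top9.png'),54,[461,241,54]))
E
```

```text
15.2 [534.3 -21.6 236. ] [ 0.8 -0.4 -1.2] 0.1660483432033932 39.99968469142914
claw [ 489.56639387 -146.76488345  187.13304926] end [563.09568921  59.23626187 258.24543111]
lowest z 179.52512980215613
top [([298.0, 207.0], [70, 60, 46]), ([295.0, 205.0], [65, 55, 41]), ([288.0, 203.0], [62, 53, 39]), ([274.0, 198.0], [115, 99, 76]), ([261.0, 192.0], [109, 93, 71]), ([232.0, 182.0], [84, 141, 182]), ([218.0, 176.0], [95, 153, 198])]
{'remote': 96, 'duck': 0, 'pig': 0, 'tumbler': 0, 'dish': 0, 'pinkA': 256, 'pinkB': 0, 'yellow': 11}
side [([275.0, 197.0], [47, 65, 83]), ([274.0, 193.0], [78, 106, 131]), ([272.0, 186.0], [85, 114, 141]), ([267.0, 171.0], [83, 112, 139]), ([263.0, 158.0], [65, 87, 107]), ([255.0, 131.0], [40, 53, 63]), ([251.0, 120.0], [76, 76, 78])]
{'remote': 0, 'duck': 0, 'pig': 0, 'tumbler': 341, 'dish': 600, 'pink': 0, 'yellow': 0}
guess px [194. 156.] lab 17
(((461.55364990234375, 240.7716827392578), (118.47699737548828, 56.9611930847168), 22.776321411132812), array([176, 143]), array([211, 169]))
guess px [161. 221.] lab 44
(((460.54449462890625, 241.0642852783203), (122.05455017089844, 61.84215545654297), 22.799165725708008), array([145, 199]), array([178, 244]))
```

```bash
python3 -c "
from rig import env
print(env.job_done())"
```

```text
the job is handed in; nothing more can be done
None
```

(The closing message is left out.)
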